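Tighten the loaded heat-sink press until its tab pops out

ROBOT

A 6-joint arm with a two-finger parallel gripper is mounted at the origin on the work surface. World frame = base frame: x ahead of the robot, y to its left, z up, the work surface at z = 0. Lengths are in m, angles in rad, forces in N, time in s.
With the tool pointing down it reaches from about 0.325 to 0.9 m from the base axis. Payload 6.1 kg.
Tool frame: the origin (TCP) lies on the front face of the gripper's body, between the roots of the fingers; the fingertips stand 73 mm ahead of it and the grasp point (between the pads) lies 54 mm ahead of it; z points along the fingers, y is the direction in which the jaws open and shut (so a half turn about z gives the same grasp; the last joint's range is limited). The gripper opens to 85 mm and grips with 20 to 120 N. Pads are 22 mm wide; open, the fingers measure 114 mm over their backs; the gripper's body (76 mm by 85 mm) begins 54 mm behind the grasp point. The pads swing forward as they close: fully open they stand 13 mm farther back than shut.
Start: joints at [-1.362, 0.22, 1.526, -0, 1.395, -0.126], TCP at [0.205, -0.59, 0.304] pointing down, gripper open.
Joint ranges: [-2.98, 2.98], [-0.91, 2.08], [0.09, 2.57], [-1.24, 4.39], [0.2, 2.65], [-2.68, 2.68]. Speed limits (rad/s): [2.57, 2.57, 3.01, 3.14, 3.14, 3.14].

INTERFACE

Orientations are given as a unit quaternion [w, x, y, z].
In Python, from cell import env, camera, camera_params, workorder gives the robot as it stands.
- The arm moves only by the tool servo_tool, never from a script. Its argument "targets" is a list of rows, each a list of 7 numbers: the shift along the world's x, y, z in units of 30 mm (1.0 is 30 mm), then the turn, a rotation vector about the world's x, y, z in degrees, then the opening in per cent of the stroke, from 0 (shut) to 100 (fully open). A call has exactly 5 rows; each row is the pose to reach, as a shift and turn from the pose measured when the call began; what a row does not reach only later rows make up. A row lasts 1/10 s, in which the tool goes at most 50 mm and 8.59 degrees, less where a joint would pass 70% of its speed; a pose out of reach is approached as far as the arm can. A call with a gripper value outside its range is refused whole. The fingers move at their own pace and stop on an object; the grip force is fixed at half the most. Time passes only in rows, so rows that repeat a pose let the fingers close, or fill a call up. It gives the time, the measured TCP pose, the force and the opening at its end, in the units of the state.
- env.sense(): the state, without advancing time (a new reading comes with each control period).
- camera(name): name is "scene" or "top"; returns the picture (384x512x3 uint8, red, green, blue); there is no depth.
- camera_params(name): a dict with "camera_matrix" (3x3 intrinsics, pixels), "dist_coeffs" ([k1, k2, p1, p2, k3] as OpenCV has them; the pictures are not rectified), "position" and "rotation" of the camera in the world. Camera axes: x right, y down, z forward; pixel columns grow to the right and rows downward; lengths in m; the calibration is good to about 2 mm. A picture is of the moment at which its call begins. camera_params takes no time and is no camera call.
- workorder.close_job(): hands the job in, once; it reports no verdict.
The state is a dict: "time_s": time; "joint_positions": joint angles; "qd": joint speeds; "tau": joint torques, N m; "eef_pos": TCP position; "ee_rot": TCP orientation; "ft_force": force on the tool from outside, world axes, zero at the start; "moment": the same for the moment, N m; "grip_width": finger opening in m.
Only numpy, scipy, OpenCV 4.12 (cv2) and the standard library are available. Lean on these libraries where they do the work, as an engineer would, in place of code of your own. Each camera call takes 0.05 s, during which the arm holds its last target.

TASK

One of the two small screw presses on the bench holds a green circuit board with a black heat sink under its screw; the other press is empty. Turn the bar handle on top of the loaded press clockwise until the brass tab pops out of the end of its arm, then stop without overtightening, and let go. Leave the handle of the empty press as it is.

Things in the scene. Friction and masses are not known exactly. Their poses are not given: they have to be found in the camera images.
- press_grip (a point): Centre of the loaded press's bar handle, on its vertical screw axis, 159 mm above the bench. Steel bar 60 mm long (x axis, turns with it), 14 wide (y), 30 tall (z up). Below it, a 40 mm wide level arm, top at 125 mm (collar 128), runs from the column, 60 mm from the screw, to its free end, 47 mm from it, pointing away from the robot within 0.45 rad. The board juts out 55 mm each side of the arm.
- press_handle (a joint): Loaded press's handle angle, rad, growing clockwise from above; 0: bar in line with the arm; starts at 0.1 to 0.5. Turning takes 0.14 N m plus 0.06 N m per rad (clamp spring); it stays where left. The tab pops out all at once near 1.0 rad (0.95 to 1.1) and stays out; beyond 1.75 rad the press is overtightened; stop at 1.9.
- press_tab (a joint): How far the loaded press's indicator tab is out, m: 0 (within 0.001) while slack, about 0.016 when popped. A brass tongue 26 mm wide, 7 mm thick, in the face of the arm's free end, 112 mm above the bench; it slides straight out, away from the column. Only turning the handle moves it.
- idle_bar_end (a point): End of the same bar handle on the empty press (no board, nothing under its screw), 30 mm from its screw axis, 159 mm above the bench; x axis outwards along the bar. Not to be turned: this point must stay within 12 mm of its start. Both presses are fixed to the bench, base 130 x 110 mm, one left and one right of the robot, 200 mm or more apart; nothing near is taller than the handles.

How it is judged:
By the outcome, as a careful person would: the job done as asked, in the order asked, and still so for the second after the job is handed in, with the robot touching nothing.
It also fails if it takes over 35 s, if anything falls off the work surface, if the arm or the gripper's body presses on something with over 40 N, if the wrist force passes 120 N, or if a joint passes its speed limit or range.

## Working session

There is one attempt and no reset: what is moved stays moved. The work goes in short steps, Python scripts to look and compute and a tool call to move; the robot and the scene stay as the last step left them, time stands still between calls to the robot, and variables do not carry over. Pictures are saved under pics/ and viewed, and the job is handed in when it is done.

Besides the shell and the picture viewer there is one more tool, called by a JSON object that holds its "op" and its "data". servo_tool: Moves the arm, as the interface text tells. Its arguments: {"type":"object","properties":{"targets":{"type":"array"}},"required":["targets"]}

```bash
mkdir -p pics; ls
python3 - <<'E'
from cell import env, camera, camera_params, workorder
import cv2
s=env.sense(); print(s)
for n in("scene","top"):
    im=camera(n); cv2.imwrite(f"pics/{n}0.png",im[:,:,::-1])
    print(n,camera_params(n))
E
```

```text
pics
{'time_s': 0.0, 'joint_positions': array([-1.36209910e+00,  2.21217889e-01,  1.52762811e+00,  1.46810013e-05,
        1.39466145e+00, -1.26106780e-01]), 'qd': array([ 6.79929572e-05,  2.72550412e-04,  2.47373273e-04,  8.03552892e-04,
       -1.42728766e-03, -4.87958069e-04]), 'tau': array([-2.15294422e-03, -4.96907401e+01, -3.89395416e+01, -3.30951998e-04,
        1.13889581e-02,  2.14031996e-05]), 'eef_pos': array([ 0.20526478, -0.58984366,  0.30279519]), 'ee_rot': array([-9.56880679e-04,  9.86020739e-01,  1.66619885e-01, -3.23052177e-05]), 'ft_force': array([ 0.50676999, -0.47640981,  0.1351584 ]), 'moment': array([-0.01535884, -0.03330895,  0.0171413 ]), 'grip_width': 0.08542848869579361}
scene {'camera_matrix': array([[373.49819414,   0.        , 258.25829612],
       [  0.        , 373.49819414, 197.63242333],
       [  0.        ,   0.        ,   1.        ]]), 'dist_coeffs': array([-0.05098989,  0.        ,  0.        ,  0.        ,  0.        ]), 'position': array([ 0.97275341, -0.15475896,  0.79541865]), 'rotation': array([-0.25642243,  0.78525664,  0.53804026, -0.16772662])}
top {'camera_matrix': array([[406.27962463,   0.        , 262.91192132],
       [  0.        , 406.27962463, 187.99389594],
       [  0.        ,   0.        ,   1.        ]]), 'dist_coeffs': array([0.01573043, 0.        , 0.        , 0.        , 0.        ]), 'position': array([ 4.47911218e-01, -8.77998853e-04,  9.01100542e-01]), 'rotation': array([-0.05553938,  0.70569904, -0.70353998,  0.06273544])}
```

View pics/scene0.png

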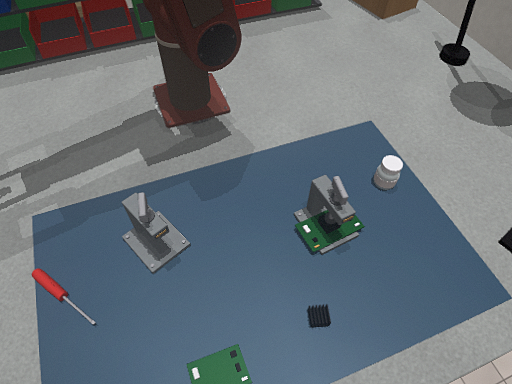

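View pics/top0.png

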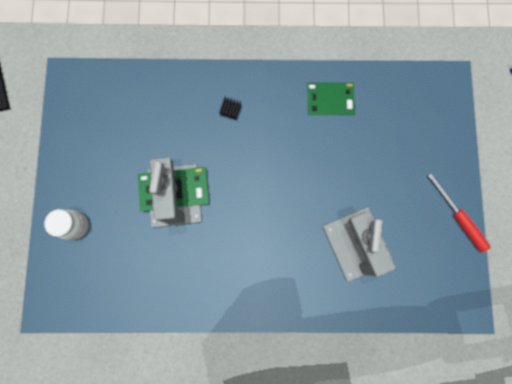

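The scene view shows the loaded press (green board) near (330,215) and the empty one near (155,230). In the top view they are near (172,192) and (362,243). I'll zoom in on both.

```bash
cat > h.py <<'E'
import numpy as np, cv2
from cell import env, camera, camera_params, workorder
from scipy.spatial.transform import Rotation as R
def cam(n):
    p=camera_params(n); q=p["rotation"]; q=np.array(q)
    Rm=R.from_quat(q[[1,2,3,0]]).as_matrix() if q.shape==(4,) else q
    return p["camera_matrix"],p["dist_coeffs"],np.array(p["position"]),Rm
def back(n,uv,z):
    K,d,c,Rm=cam(n)
    u=cv2.undistortPoints(np.array(uv,float).reshape(-1,1,2),K,d).reshape(-1,2)
    r=np.c_[u,np.ones(len(u))]@Rm.T
    return c+r*((z-c[2])/r[:,2])[:,None]
def proj(n,P):
    K,d,c,Rm=cam(n)
    rv=cv2.Rodrigues(Rm.T)[0]
    return cv2.projectPoints(np.array(P,float).reshape(-1,1,3),rv,-Rm.T@c,K,d)[0].reshape(-1,2)
def crop(im,x0,y0,w,h,s,fn):
    cv2.imwrite(fn,cv2.resize(im[y0:y0+h,x0:x0+w,::-1],None,fx=s,fy=s,interpolation=cv2.INTER_CUBIC))
E
python3 - <<'E'
from h import *
t=cv2.imread("pics/top0.png")[:,:,::-1]; s=cv2.imread("pics/scene0.png")[:,:,::-1]
crop(t,130,145,95,90,6,"pics/t0c.png"); crop(s,285,165,90,90,6,"pics/s0c.png")
crop(t,315,200,90,90,6,"pics/t0i.png")
print(back("top",[[172,192],[362,243]],0.15))
E
```

```text
[[ 0.56664575  0.16123082  0.15      ]
 [ 0.47321848 -0.19052078  0.15      ]]
```

View pics/t0c.png

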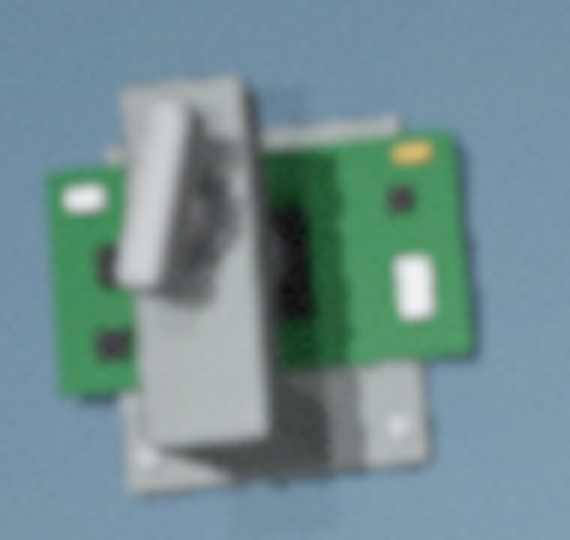

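View pics/s0c.png

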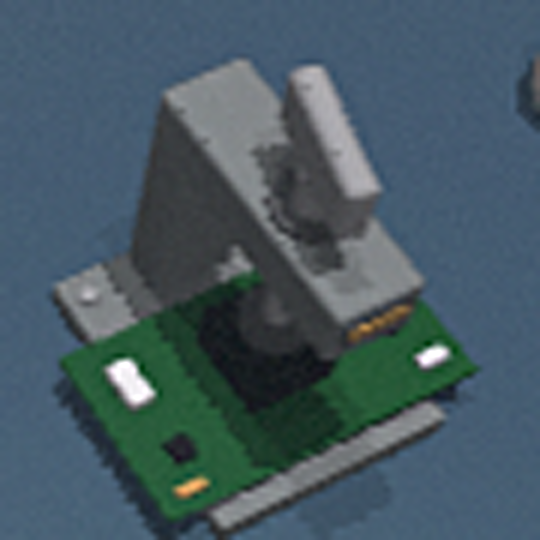

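View pics/t0i.png

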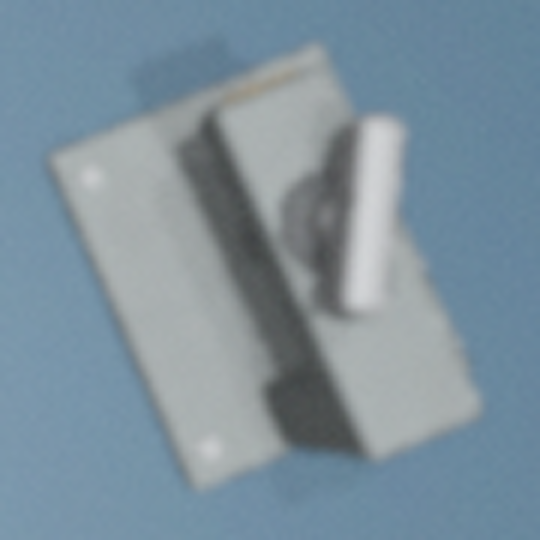

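Run:
```python
from h import *
px=lambda c,o:(np.array(c,float)+.5)/6-.5+np.array(o)
h=back("top",px([[150,99],[190,104],[155,288],[117,281]],(130,145)),0.174)
a=back("top",px([[121,89],[243,76],[271,437],[150,446]],(130,145)),0.125)
print(h.round(4));print(a.round(4))
c=h.mean(0); d=(h[0]+h[1]-h[2]-h[3])/2; print("bar c",c,"len",np.linalg.norm(d[:2]),"ang",np.arctan2(d[1],d[0]))
w=h[0]-h[1];print("w",np.linalg.norm(w))
da=(a[0]+a[1]-a[2]-a[3])/2; aa=np.arctan2(da[1],da[0]); print("arm len",np.linalg.norm(da),"ang",aa, "w",np.linalg.norm(a[0]-a[1]))
end=(a[0]+a[1])/2; u=np.array([np.cos(aa),np.sin(aa)]); print("axis from arm end",end[:2]-0.047*u)
s=back("scene",px([[291,75],[322,66],[380,190],[352,203]],(285,165)),0.174); print(s.round(4),s.mean(0))
e=s; d=(e[2]+e[3]-e[0]-e[1])/2; print(np.linalg.norm(d),np.arctan2(d[1],d[0]))
i=back("top",px([[358,115],[404,118],[383,308],[337,308]],(315,200)),0.174);print("idle",i.mean(0),i.round(3))
i=back("top",px([[217,110],[320,60],[482,410],[370,460]],(315,200)),0.125);print("idle arm",i.round(3))
```

```text
[[0.62   0.19   0.174 ]
 [0.6185 0.1778 0.174 ]
 [0.5617 0.1858 0.174 ]
 [0.5638 0.1973 0.174 ]]
[[0.6348 0.2124 0.125 ]
 [0.6394 0.1731 0.125 ]
 [0.5215 0.1595 0.125 ]
 [0.5186 0.1976 0.125 ]]
bar c [0.59096251 0.18773095 0.174     ] len 0.057003525678767174 ang -0.13451358218254547
w 0.012291271315952347
arm len 0.11793618249605099 ang 0.1206963293760729 w 0.039622344157390854
axis from arm end [0.59045812 0.18707569]
[[0.5668 0.185  0.174 ]
 [0.5671 0.1974 0.174 ]
 [0.6229 0.1898 0.174 ]
 [0.6243 0.178  0.174 ]] [0.59527519 0.1875484  0.174     ]
0.05714559242315909 -0.12879110541805025
idle [ 0.48690427 -0.21061804  0.174     ] [[ 0.516 -0.208  0.174]
 [ 0.515 -0.222  0.174]
 [ 0.459 -0.213  0.174]
 [ 0.459 -0.199  0.174]]
idle arm [[ 0.522 -0.177  0.125]
 [ 0.538 -0.211  0.125]
 [ 0.428 -0.257  0.125]
 [ 0.413 -0.221  0.125]]
```

{"op": "servo_tool", "data": {"targets": [[0.65,1.3,0,0,0,7.6,60],[1.3,2.6,0,0,0,15.2,60],[1.95,3.9,0,0,0,22.8,60],[2.6,5.2,0,0,0,30.4,60],[3.25,6.5,0,0,0,38,60]]}}

```text
time_s: 0.6
eef_pos: [0.3031, -0.3931, 0.3024]
ee_rot: [-0.001, 0.877, 0.481, -0.0]
ft_force: [0.7, 0.2, -0.1]
grip_width: 0.0514
```

{"op": "servo_tool", "data": {"targets": [[0.65,1.3,0,0,0,7.6,60],[1.3,2.6,0,0,0,15.2,60],[1.95,3.9,0,0,0,22.8,60],[2.6,5.2,0,0,0,30.4,60],[3.25,6.5,0,0,0,38,60]]}}

```text
time_s: 1.1
eef_pos: [0.4009, -0.1963, 0.3022]
ee_rot: [-0.001, 0.671, 0.742, -0.001]
ft_force: [0.0, 0.4, -0.9]
grip_width: 0.0511
```

{"op": "servo_tool", "data": {"targets": [[0.65,1.3,0,0,0,7.6,60],[1.3,2.6,0,0,0,15.2,60],[1.95,3.9,0,0,0,22.8,60],[2.6,5.2,0,0,0,30.4,60],[3.25,6.5,0,0,0,38,60]]}}

```text
time_s: 1.6
eef_pos: [0.4986, 0.0006, 0.3019]
ee_rot: [-0.001, 0.39, 0.921, -0.001]
ft_force: [0.4, -1.3, -0.3]
grip_width: 0.0513
```

{"op": "servo_tool", "data": {"targets": [[0.65,1.3,0,0,0,7.7,60],[1.3,2.6,0,0,0,15.4,60],[1.95,3.9,0,0,0,23,60],[2.6,5.2,0,0,0,30.7,60],[3.11,6.22,0,0,0,38.2,60]]}}

```text
time_s: 2.1
eef_pos: [0.5923, 0.1896, 0.3012]
ee_rot: [-0.001, 0.064, 0.998, -0.001]
ft_force: [0.9, -0.6, -0.0]
grip_width: 0.051
```

Run:
```python
from h import *
s=env.sense();q=s["ee_rot"];print(s["time_s"],s["eef_pos"],2*np.arctan2(q[2],q[1]),s["joint_positions"].round(3),s["moment"])
t=camera("top");c=camera("scene")
crop(t,110,130,110,100,6,"pics/t1.png");crop(c,270,110,130,130,4.5,"pics/s1.png")
```

```text
2.1 [0.59228751 0.18956136 0.30120593] 3.0137144182790134 [ 0.184  0.216  1.536 -0.002  1.391 -1.259] [ 0.0035207   0.00347213 -0.03807586]
```

View pics/s1.png

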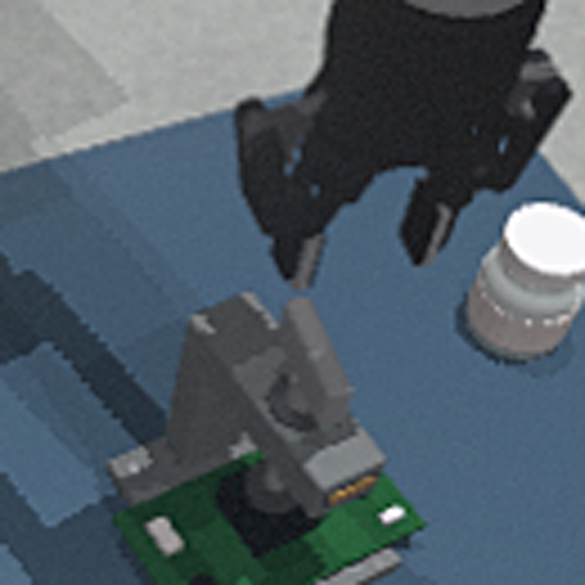

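The gripper stands over the bar, with the fingers straddling its line (tips near (300,270) and (425,250) in the crop). The tab is still flush at (350,490). Next I descend.

{"op": "servo_tool", "data": {"targets": [[0,-0.07,-0.5,0,0,-0.2,60],[0,-0.07,-1.1,0,0,-0.4,60],[0,-0.07,-1.7,0,0,-0.4,60],[0,-0.07,-2.3,0,0,-0.4,60],[0,-0.07,-2.73,0,0,-0.4,60]]}}

```text
time_s: 2.7
eef_pos: [0.5911, 0.1871, 0.2161]
ee_rot: [-0.003, 0.069, 0.998, -0.001]
ft_force: [0.0, 0.4, -0.3]
grip_width: 0.051
```

Run:
```python
from h import *
s=env.sense();q=s["ee_rot"];print(s["time_s"],s["eef_pos"],2*np.arctan2(q[2],q[1]),s["ft_force"],s["moment"])
c=camera("scene")
crop(c,270,110,130,130,4.5,"pics/s2.png")
```

```text
2.7 [0.59105301 0.18714448 0.2161017 ] 3.004355403738965 [ 0.0181743   0.36722918 -0.34478512] [-0.01588649  0.02986986 -0.01424469]
```

View pics/s2.png

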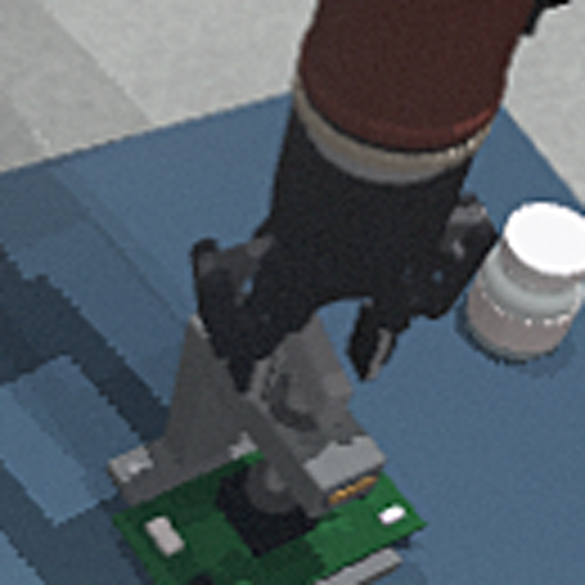

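The fingers straddle the bar, tips near (245,385) and (370,370), and nothing is touching. I'll close now.

{"op": "servo_tool", "data": {"targets": [[0.02,0,0.08,0,0,0,40],[0.02,0,0.08,0,0,0,20],[0.02,0,0.08,0,0,0,5],[0.02,0,0.08,0,0,0,5],[0.02,0,0.08,0,0,0,5]]}}

```text
time_s: 3.25
eef_pos: [0.5912, 0.189, 0.2173]
ee_rot: [-0.003, 0.068, 0.998, 0.0]
ft_force: [1.6, 6.9, -3.0]
grip_width: 0.0131
```

Run:
```python
from h import *
s=env.sense();q=s["ee_rot"];print(s["time_s"],s["eef_pos"],2*np.arctan2(q[2],q[1]),s["ft_force"],s["moment"],s["grip_width"])
```

```text
3.25 [0.59124327 0.18895132 0.21734681] 3.0050284408593386 [ 1.61165938  6.87055106 -2.97678331] [ 1.06844311 -0.18778567  0.04253246] 0.013058098817951922
```

The bar is gripped (opening 13 mm) and it centred the tool. Now I turn it clockwise.

{"op": "servo_tool", "data": {"targets": [[0,0,0,0,0,-5,5],[0,0,0,0,0,-11,5],[0,0,0,0,0,-17,5],[0,0,0,0,0,-23,5],[0,0,0,0,0,-29,5]]}}

```text
time_s: 3.75
eef_pos: [0.5912, 0.1892, 0.2174]
ee_rot: [-0.003, 0.318, 0.948, 0.001]
ft_force: [1.5, 1.2, -6.1]
grip_width: 0.013
```

Run:
```python
from h import *
s=env.sense();q=s["ee_rot"];print(s["time_s"],s["eef_pos"],2*np.arctan2(q[2],q[1]),s["ft_force"],s["moment"],s["grip_width"])
c=camera("scene")
crop(c,270,110,130,130,4.5,"pics/s3.png")
```

```text
3.75 [0.59121691 0.18924058 0.21739477] 2.495039348516595 [ 1.5187958   1.22852577 -6.1161513 ] [0.10885259 0.00340895 0.18629275] 0.01303462144322196
```

View pics/s3.png

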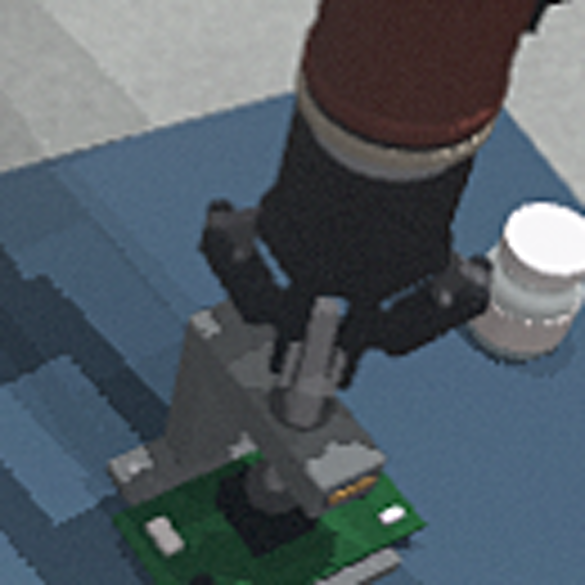

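The bar turned with the tool (about 0.77 rad) and the moment of 0.186 N m matches the spring law. The tab at (350,490) is still in, so I'll continue in small steps.

{"op": "servo_tool", "data": {"targets": [[0,0,0,0,0,-3,5],[0,0,0,0,0,-6,5],[0,0,0,0,0,-9,5],[0,0,0,0,0,-12,5],[0,0,0,0,0,-14,5]]}}

```text
time_s: 4.3
eef_pos: [0.5912, 0.1893, 0.2174]
ee_rot: [-0.003, 0.433, 0.901, 0.002]
ft_force: [1.6, 1.2, -4.6]
grip_width: 0.0129
```

Run:
```python
from h import *
s=env.sense();q=s["ee_rot"];print(s["time_s"],s["eef_pos"],2*np.arctan2(q[2],q[1]),s["ft_force"],s["moment"],s["grip_width"])
c=camera("scene")
crop(c,270,110,130,130,4.5,"pics/s4.png")
```

```text
4.3 [0.5912141  0.18927778 0.21735468] 2.2459590032463987 [ 1.56980854  1.21568017 -4.59793762] [ 0.03717553 -0.0451121   0.22612881] 0.012903019411567202
```

View pics/s4.png

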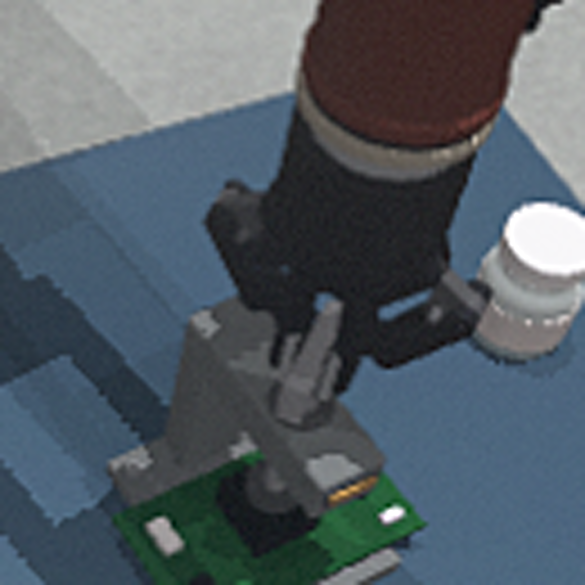

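About 1.02 rad now. The tab at (353,490) is still flush, so another small step.

{"op": "servo_tool", "data": {"targets": [[0,0,0,0,0,-1,5],[0,0,0,0,0,-2,5],[0,0,0,0,0,-3,5],[0,0,0,0,0,-4,5],[0,0,0,0,0,-4,5]]}}

```text
time_s: 4.85
eef_pos: [0.5913, 0.1893, 0.2174]
ee_rot: [-0.003, 0.465, 0.885, 0.002]
ft_force: [0.9, 1.0, -5.0]
grip_width: 0.0133
```

Run:
```python
from h import *
s=env.sense();q=s["ee_rot"];print(s["time_s"],s["eef_pos"],2*np.arctan2(q[2],q[1]),s["ft_force"],s["moment"],s["grip_width"])
c=camera("scene")
crop(c,270,110,130,130,4.5,"pics/s5.png")
```

```text
4.85 [0.59126066 0.18927789 0.21738857] 2.1740699924284788 [ 0.86420403  1.04796045 -5.03152266] [ 0.10214792 -0.00791425  0.09122758] 0.013281053027323486
```

View pics/s5.png

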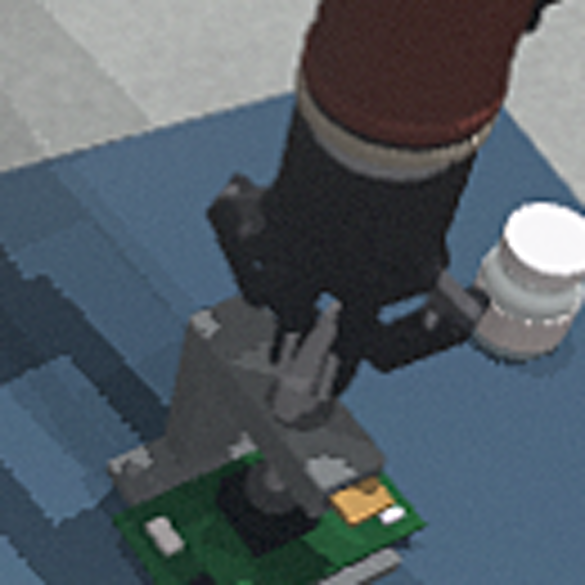

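The tab has popped out (brass tongue now spans (335–395, 480–520)) at about 1.09 rad. I'll release and lift straight up.

{"op": "servo_tool", "data": {"targets": [[0,0,0,0,0,0,20],[0,0,0,0,0,0,40],[0,0,0,0,0,0,60],[0,0,0,0,0,0,60],[0,0,0,0,0,0,60]]}}

```text
time_s: 5.4
eef_pos: [0.5914, 0.1893, 0.2178]
ee_rot: [-0.002, 0.465, 0.885, 0.002]
ft_force: [-0.0, -0.4, 0.6]
grip_width: 0.0512
```

{"op": "servo_tool", "data": {"targets": [[0,0,0.4,0,0,0,60],[0,0,1,0,0,0,60],[0,0,1.8,0,0,0,60],[0,0,2.6,0,0,0,60],[0,0,3.3,0,0,0,60]]}}

```text
time_s: 5.9
eef_pos: [0.5916, 0.1894, 0.3193]
ee_rot: [-0.002, 0.465, 0.885, 0.002]
ft_force: [-0.0, -0.3, -0.2]
grip_width: 0.0513
```

{"op": "servo_tool", "data": {"targets": [[-0.5,-0.5,0,0,0,0,60],[-1.5,-1.5,0,0,0,0,60],[-2.5,-2.5,0,0,0,0,60],[-3,-3,0,0,0,0,60],[-3,-3,0,0,0,0,60]]}}

```text
time_s: 6.4
eef_pos: [0.5004, 0.0979, 0.3206]
ee_rot: [-0.001, 0.466, 0.885, 0.003]
ft_force: [0.5, 0.2, 0.8]
grip_width: 0.0511
```

Run:
```python
from h import *
s=env.sense();print(s["time_s"],s["eef_pos"],s["ft_force"],s["moment"],s["grip_width"],abs(s["qd"]).max())
t=camera("top");c=camera("scene")
a=cv2.resize(c[165:255,285:375],(500,500),interpolation=2)
crop(c,285,165,90,90,6,"pics/s6.png"); crop(t,50,130,360,160,2.2,"pics/t6.png")
```

```text
6.4 [0.50038811 0.09788795 0.32060301] [0.50503166 0.15083277 0.8120059 ] [-0.03339593  0.00127678  0.0394678 ] 0.05111178095945578 0.05406690513026441
```

View pics/s6.png

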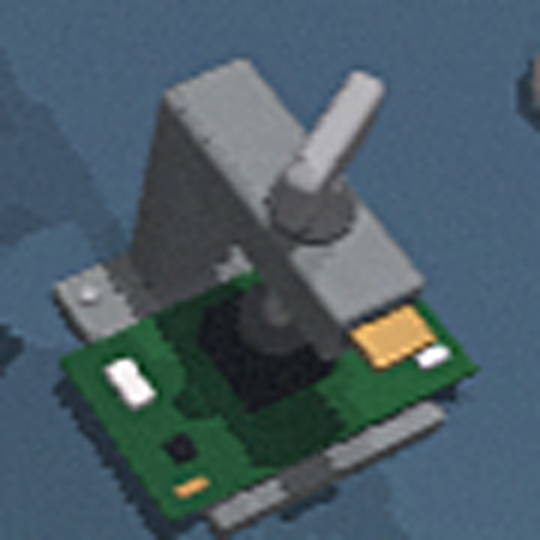

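View pics/t6.png

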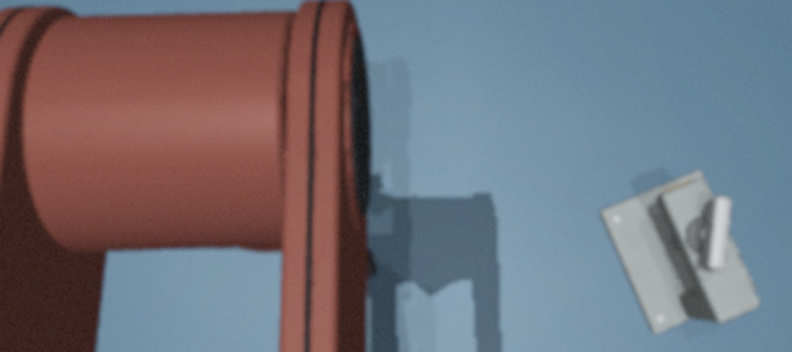

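The tab is clearly out at (395,335), the handle stays where I left it, and the gripper is clear. The empty press's handle at (715,232) looks unchanged. I'll hand the job in.

Run:
```python
from h import *
px=lambda c,o:(np.array(c,float)+.5)/6-.5+np.array(o)
s=back("scene",px([[352,72],[383,84],[322,188],[288,180]],(285,165)),0.174); d=(s[0]+s[1]-s[2]-s[3])/2; a=np.arctan2(d[1],d[0]); print("bar",s.mean(0),np.linalg.norm(d),"handle",(0.121-a)%np.pi)
print(workorder.close_job())
```

```text
bar [0.59456507 0.18838349 0.174     ] 0.05494109634885725 handle 1.033940156564007
the job is handed in; nothing more can be done
None
```

I turned the loaded press's bar handle clockwise from about 0.26 rad to about 1.09 rad. I stopped as soon as the tab popped, then opened the gripper, lifted straight up and moved clear.

**Last checks:**
- **Tab:** the scene picture shows the brass tab clearly out of the arm's end.
- **Handle angle:** it reads 1.09 rad from the tool angle and 1.03 rad from the picture. The two differ by 0.06 rad, which is within what I can read from the picture. Both are well below the 1.75 rad overtightening limit.
- **Contact:** the wrist force is about 1 N, which is noise, so the robot is touching nothing.
- **Empty press:** its handle looks unmoved in the top picture; I did not re-measure it. The arm never touched it.
- **Time:** the clock read about 6.5 s when I handed the job in.

No check failed.

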